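Fetch the last rose-gold shaver from the inspection carousel

ROBOT

A 7-joint arm with a two-finger parallel gripper is mounted at the origin on the work surface. World frame = base frame: x ahead of the robot, y to its left, z up, the work surface at z = 0. Lengths are in m, angles in rad, forces in N, time in s.
With the tool pointing down it reaches from about 0.4 to 0.875 m from the base axis. Payload 19.3 kg.
Tool frame: the origin (TCP) lies where the fingers leave the gripper's body, on its centre line; the fingertips stand bot.tip_reach ahead of it and the grasp point (between the pads) lies 54 mm ahead of it (bot.tip_reach is the distance from the TCP to the fingertips, in m); z points along the fingers, y is the line along which they close (so a half turn about z gives the same grasp; the last joint's range is limited). The gripper opens to 85 mm and grips with 20 to 120 N. Pads are 22 mm wide; open, the fingers measure 114 mm over their backs; the gripper's body (76 mm by 85 mm) begins 54 mm behind the grasp point. The pads swing forward as they close: fully open they stand 13 mm farther back than shut.
Start: joints at [1.134, 0.521, -0.036, 1.599, 0.021, 1.021, -0.113], TCP at [0.224, -0.583, 0.304] pointing down, gripper open.
Joint ranges: [-2.91, 2.91], [-0.3, 2.13], [-1.5, 1.42], [0.17, 2.43], [-1.26, 4.41], [0.16, 1.93], [-2.52, 2.52]. Speed limits (rad/s): [1.89, 1.89, 2.39, 2.39, 3.01, 3.01, 3.01].

INTERFACE

Orientations are given as [roll, pitch, yaw] about the fixed x, y, z axes, in that order (R = Rz(yaw) Ry(pitch) Rx(roll)).
In Python, from workcell import bot gives the robot as it stands. The module is installed in compiled form; this text tells all that it offers.
- The arm moves only by the shell command python3 -m jog 'ROWS' [FORCE]. ROWS is JSON, a list that holds one entry, the list of rows, each a list of 7 numbers: the shift along the tool's x, y, z in mm, then the turn, a rotation vector about the tool's x, y, z in rad, then the opening, from 0 (shut) to 1 (fully open). In form: [[[tx, ty, tz, wx, wy, wz, fingers], ...]]. A call has 1 to 5 rows; each row shifts and turns the commanded pose from where the row before left it, along the tool's axes as they then stand; what a row does not reach is not made up. A row lasts 1/10 s, in which the tool goes at most 50 mm and 8.59 degrees, less where a joint would pass 70% of its speed; a pose out of reach is approached as far as the arm can. A call is refused whole if a number of a shift passes 50 or a number of a turn 0.15, either way. A call with a gripper value outside its range is refused whole. The fingers move at their own pace and stop on an object; FORCE is the grip in N (left out, the last holds). Time passes only in rows, so rows that do not move let the fingers close. It gives the time, the measured TCP pose, the force, the opening and the grip force at its end, in the units of the state.
- bot.observe(): the state, without advancing time (a new reading comes with each control period).
- bot.grab_frame(name): name is "scene" or "top" or "wrist"; returns a dict with "img" (400x640x3 uint8, red, green, blue), "intrinsics" (3x3 intrinsics, pixels), "R" (3x3) and "t" (3): a world point X has camera coordinates R X + t; the wrist camera has in their place "tool_from_camera" (4x4, takes a point from camera to tool coordinates, whose origin is the TCP and whose axes are the flange's). Camera axes: x right, y down, z forward; pixel columns grow to the right and rows downward; lengths in m; the calibration is good to about 2 mm. A picture is of the moment at which its call begins: read the wrist's pose just before it. There is no depth.
- bot.job_done(): hands the job in; it is judged then, once.
Trained networks look in a picture, given as the dict that the camera call returned (one of the last four; its "shot" number tells which), for a name from the list of things; names that differ only in an ending like _2 or _b are one class to them, and where a whole thing is asked for, a point or a joint stands for the part that bears it (a point fixed in the world has none). Each returns a list of dicts, best first, with "conf" (0 to 1); they miss things now and then, are a little off and sometimes report something else, mostly with a low value. They report only what shows in the picture. A call takes as long as a camera call.
- bot.trace(query, picture): "region" (400x640 bool, what is visible of it).
- bot.spot_point(query, picture): "xyz" ([x, y, z] in m, in world coordinates, good to about 4 mm: a listed point, or the origin of a listed thing).
The state is a dict: "clock": time; "qpos": joint angles; "qd": joint speeds; "joint_efforts": joint torques, N m; "position": TCP position; "tool_rot": TCP orientation; "force": force on the tool from outside, world axes, zero at the start; "moment": the same for the moment, N m; "grip_width": finger opening in m; "finger_force": force on a finger pad.
Only numpy, scipy, OpenCV 4.12 (cv2) and the standard library are available. Lean on these libraries where they do the work, as an engineer would, in place of code of your own. Each camera call takes 0.05 s, during which the arm holds its last target. There are 200 camera calls.

TASK

Complete the tray of rose-gold shavers: turn the inspection carousel until its rose-gold shaver is lined up with the red pointer at the open front of the guard, then lift it out there and stand it, upright and fully home, in the free pocket of the white foam tray. Set it down rather than dropping it, and leave all the other shavers standing in their cups and pockets.

Things in the scene. Friction and masses are not known exactly. Their poses are not given: they have to be found in the camera images.
- rose_unit_mid (a point): the rose-gold (pink) shaver that stands in the carousel, to be moved: electric foil shaver, 36 mm diameter round body, 115 mm tall, standing upright with a flat foot, black band and steel foil at the top; 150 g; point at its centre, half-way up, z along its length. It stands 26 mm deep in a white cup, its bay different every time; its top is at 163 mm
- window (a point): fixed to the carousel's stand: where a shaver's centre is when its cup is lined up with the red pointer, in the middle of the guard's open front (105 mm above the table, on the circle of cups, 125 mm from the axis). Its x axis points level to the carousel axis. The pointer is on a grey block, 30 mm tall, just outside the deck
- axis (a point): the carousel's vertical axis, at the top face of its aluminium deck (300 mm diameter, top at 44 mm). The deck turns either way without stops, with bearing friction of 0.2 N m, and stays where it is left; it carries six white cups 60 degrees apart on a circle of 125 mm radius. Four hold shavers, two are empty, one of them starting near the pointer
- rotor: the turning part of the carousel (origin on its axis at the table). Each white cup is 49 mm outside and 40 mm inside in diameter, rim at 74 mm, inner floor at 48 mm above the table. On top is a grey hand wheel, a disc 148 mm in diameter, top at 196 mm, with the upright handle on it
- handle (a point): centre of the black upright handle on the hand wheel: a sleeve 22 mm in diameter and 50 mm tall (200 to 250 mm above the table) that revolves freely on its pin, 58 mm from the carousel axis; carried round the axis in a circle it turns the deck with it, one turn for one turn. It stands over the bay of the empty cup that starts near the pointer
- stand: the carousel's fixed stand (origin on the axis at the table, x pointing from the open front to the back). Its U-shaped clear guard, 174 to 185 mm above the table on posts, covers both sides and the back, from 88 to 171 mm from the axis; the front is open from 83 mm before the axis outwards, so a shaver can be lifted out only there
- free_pocket (a point): centre of the mouth (42 mm above the table) of the one free pocket in the white foam tray: a round hole 43 mm in diameter and 28 mm deep. The tray is fixed, 240 x 160 mm, 42 mm tall, with 3 x 2 pockets 80 mm apart along this point's x and y axes; the other five, towards +x and +y, hold rose-gold shavers, tops at 129 mm
- dark_unit1_mid (a point): a charcoal shaver in another bay of the carousel, to be left in its cup; same size, point half-way up
- dark_unit2_mid (a point): a charcoal shaver in another bay of the carousel, to be left in its cup; same size, point half-way up
- silver_unit_mid (a point): a silver shaver in another bay of the carousel, to be left in its cup; same size, point half-way up
- tray_unit1_mid (a point): a rose-gold shaver already in the foam tray, to be left there; same size, point half-way up
- tray_unit2_mid (a point): a rose-gold shaver already in the foam tray, to be left there; same size, point half-way up
- tray_unit3_mid (a point): a rose-gold shaver already in the foam tray, to be left there; same size, point half-way up
- tray_unit4_mid (a point): a rose-gold shaver already in the foam tray, to be left there; same size, point half-way up
- tray_unit5_mid (a point): a rose-gold shaver already in the foam tray, to be left there; same size, point half-way up

How it is judged:
By the outcome, as a careful person would: the job done as asked, in the order asked, and still so for the second after the job is handed in, with the robot touching nothing.
It also fails if it takes over 72 s, if anything falls off the work surface, if the arm or the gripper's body presses on something with over 40 N, if the wrist force passes 120 N, or if a joint passes its speed limit or range.

## Working session

There is one attempt and no reset: what is moved stays moved. The work goes in short steps, Python scripts to look and compute and a shell command to move; the robot and the scene stay as the last step left them, time stands still between calls to the robot, and variables do not carry over. Pictures are saved under pics/ and viewed, at most 13 in all, crops included, and the job is handed in when it is done.

```bash
mkdir -p pics
cat > h.py <<'E'
import numpy as np,cv2
from workcell import bot
from scipy.spatial.transform import Rotation as Ro
def Rt(): 
    s=bot.observe(); return s,Ro.from_euler('xyz',s['tool_rot']).as_matrix(),np.array(s['position'])
E
python3 - <<'E'
from h import *
s=bot.observe(); print(s, bot.tip_reach)
fs={n:bot.grab_frame(n) for n in('scene','top')}
for n,f in fs.items():
    cv2.imwrite(f'pics/{n}0.png',f['img'][:,:,::-1])
    print(n,f['t'],f['R'].tolist())
    for q in['rose_unit_mid','window','axis','handle','free_pocket','stand','rotor','dark_unit1_mid','silver_unit_mid','tray_unit1_mid']:
        print(q,[(np.round(d['xyz'],4).tolist(),round(d['conf'],2)) for d in bot.spot_point(q,f)[:6]])
E
```

```text
{'clock': 0.0, 'qpos': array([ 1.13380858,  0.52201462, -0.03634213,  1.59999388,  0.02116362,
        1.02113325, -0.11281552]), 'qd': array([-0.0009685 , -0.00047458,  0.00091574, -0.00080187,  0.00269669,
        0.0012316 ,  0.00075742]), 'joint_efforts': array([-1.44343707e-03, -9.27123213e+01,  1.97966024e+00, -3.69939923e+01,
        1.78871560e-02,  8.29921832e-03,  9.06406444e-05]), 'position': array([ 0.22402836, -0.58318977,  0.3033302 ]), 'tool_rot': array([-3.14042763e+00,  4.62555280e-05,  3.66755771e-01]), 'force': array([-1.13010776, -0.05486151,  0.58209959]), 'moment': array([-0.0039399 ,  0.06658602,  0.01771013]), 'finger_force': 0.0, 'grip_width': 0.0854614723639978} 0.0726
scene [ 0.10108339 -0.23233229  1.59769148] [[-0.18330500417923112, 0.9830036762180394, -0.01015125532489163], [0.589389872923583, 0.10162992197660795, -0.8014305563516719], [-0.7867775118405294, -0.1528892785673596, -0.5980016850822225]]
rose_unit_mid [([0.5429, 0.2425, 0.1056], 0.64)]
window []
axis [([0.6066, 0.1378, 0.0433], 0.88), ([0.5523, 0.1373, 0.226], 0.19)]
handle [([0.5531, 0.137, 
[... 362 characters left out ...]
[0.4475, -0.2525, 0.0712], 0.93)]
top [-0.02419045  0.57078056  0.97709698] [[-0.002085917930756691, -0.9999978233287502, 4.779276162613068e-05], [-0.9960852801110199, 0.002073533062430646, -0.08837315885940679], [0.08837286740022131, -0.00023194482301409225, -0.9960874371806233]]
rose_unit_mid [([0.5449, 0.2408, 0.1047], 0.81)]
window [([0.487, 0.138, 0.1071], 0.78)]
axis [([0.5433, 0.239, 0.1038], 0.46)]
handle [([0.5462, 0.1326, 0.2263], 0.65)]
free_pocket [([0.4459, -0.3311, 0.0419], 0.7), ([0.6064, 0.1404, -0.0008], 0.64)]
stand []
rotor [([0.6082, 0.1424, 0.0], 0.64)]
dark_unit1_mid []
silver_unit_mid [([0.6686, 0.2465, 0.1063], 0.52)]
tray_unit1_mid [([0.4496, -0.2477, 0.0724], 0.66)]
```

View pics/scene0.png

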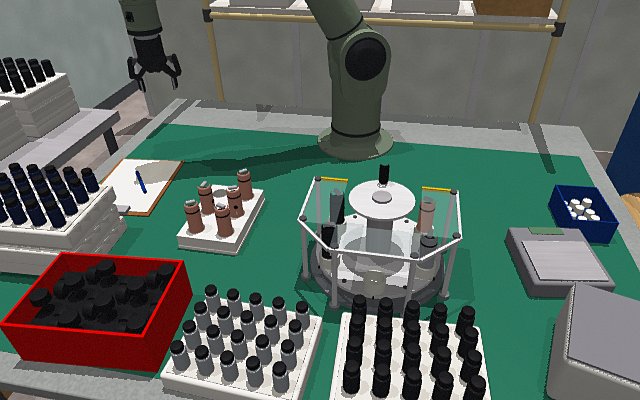

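View pics/top0.png

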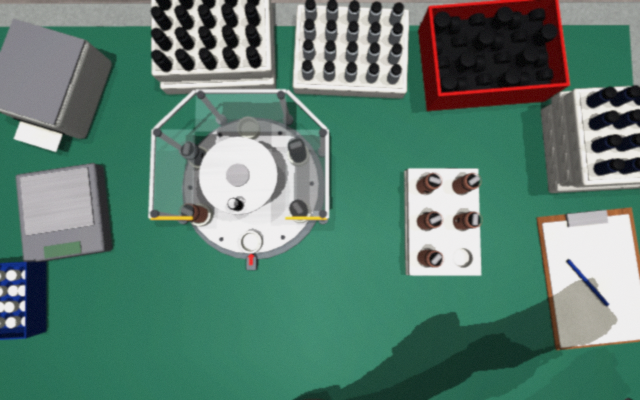

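The top view shows the carousel axis at about (238,175), the red pointer at (251,262), and the rose shaver one bay anticlockwise at (200,214). The handle is at (236,204), over the empty front cup. The free pocket is at (464,257), with occupied pockets to its +x and +y. The network positions agree: axis ≈ (0.608, 0.138), free pocket ≈ (0.45, -0.33). I'll move over the tray first for a wrist view.

```bash
cat >> h.py <<'E'
def go(target,yaw=None):
    s,R,p=Rt(); d=R.T@(np.array(target)-p)*1000
    print('clk',s['clock'],'pos',p.round(4),'rpy',np.round(s['tool_rot'],4),'tool shift mm',d.round(1),'|d|',np.linalg.norm(d).round(1))
    if yaw is not None:
        w=(Ro.from_matrix(R).inv()*Ro.from_euler('xyz',[np.pi,0,yaw])).as_rotvec(); print('turn',w.round(4))
def look(name,qs,save=True):
    s,R,p=Rt(); f=bot.grab_frame('wrist')
    if save: cv2.imwrite(f'pics/{name}.png',f['img'][:,:,::-1])
    for q in qs:
        print(q,[(np.round(d['xyz'],4).tolist(),round(d['conf'],2)) for d in bot.spot_point(q,f)[:6]])
    return f,R,p
E
python3 -m jog '[[[39.4,-20.5,-14,0,0,0,0.55],[39.4,-20.5,-14,0,0,0,0.55],[39.4,-20.5,-14,0,0,0,0.55],[39.4,-20.5,-14,0,0,0,0.55]]]' 35
python3 -m jog '[[[39.4,-20.5,-14,0,0,0,0.55],[39.4,-20.5,-14,0,0,0,0.55],[39.4,-20.5,-14,0,0,0.1,0.55],[0,0,0,0,0,0.133,0.55],[0,0,0,0,0,0.133,0.55]]]'
python3 -m jog '[[[0,0,0,0,0,0,0.55],[0,0,0,0,0,0,0.55]]]'
python3 - <<'E'
from h import *
f,R,p=look('w1',['free_pocket','tray_unit1_mid','handle','window'])
print(f['tool_from_camera'].round(4).tolist(),f['intrinsics'].round(1).tolist())
go([.552,.135,.34],0)
f=bot.grab_frame('top')
for q in['free_pocket','axis','handle','window','rose_unit_mid','tray_unit1_mid']:
        print(q,[(np.round(d['xyz'],4).tolist(),round(d['conf'],2)) for d in bot.spot_point(q,f)[:6]])
E
```

```text
clock: 1.5
position: [0.3427, -0.4489, 0.3605]
tool_rot: [3.141, -0.0, 0.367]
force: [0.8, -1.4, 0.7]
grip_width: 0.0471
finger_force: 0.0
clock: 2.0
position: [0.4311, -0.3495, 0.4024]
tool_rot: [3.141, -0.001, -0.002]
force: [-0.4, 0.1, -1.2]
grip_width: 0.0471
finger_force: 0.0
clock: 2.2
position: [0.4301, -0.3506, 0.4019]
tool_rot: [3.142, 0.0, 0.005]
force: [-0.5, 0.2, 0.0]
grip_width: 0.0466
finger_force: 0.0
free_pocket [([0.446, -0.328, 0.0405], 0.81)]
tray_unit1_mid [([0.4463, -0.252, 0.0716], 0.6)]
handle []
window []
[[0.0003, -0.9504, -0.3111, 0.0797], [1.0, 0.0006, -0.0006, 0.0004], [0.0008, -0.3111, 0.9504, -0.0693], [0.0, 0.0, 0.0, 1.0]] [[307.4, 0.0, 320.7], [0.0, 307.4, 195.6], [0.0, 0.0, 1.0]]
clk 2.45 pos [ 0.43   -0.3508  0.4018] rpy [-3.1415e+00  1.0000e-04  1.8000e-03] tool shift mm [ 122.9 -485.5   61.9] |d| 504.7
turn [-0.0001  0.0001  0.0018]
free_pocket [([0.4451, -0.3323, 0.0439], 0.83)]
axis [([0.5454, 0.241, 0.103], 0.23)]
handle [([0.5504, 0.13, 0.224], 0.48)]
window [([0.4839, 0.1356, 0.1084], 0.77)]
rose_unit_mid []
tray_unit1_mid [([0.4479, -0.2508, 0.0742], 0.67)]
```

```bash
python3 -m jog '[[[12,-48,0,0,0,0,0.55],[12,-48,0,0,0,0,0.55],[12,-48,0,0,0,0,0.55],[12,-48,0,0,0,0,0.55],[12,-48,0,0,0,0,0.55]]]'
python3 -m jog '[[[12,-48,0,0,0,0,0.55],[12,-48,0,0,0,0,0.55],[12,-48,0,0,0,0,0.55],[12,-48,0,0,0,0,0.55],[12,-48,0,0,0,0,0.55]]]'
python3 -m jog '[[[3,-5,0,0,0,0,0.55],[0,0,0,0,0,0,0.55],[0,0,0,0,0,0,0.55]]]'
python3 - <<'E'
from h import *
look('w2',['free_pocket','handle','window','rose_unit_mid','axis'])
go([.550,.133,.283],0)
E
```

```text
clock: 3.3
position: [0.49, -0.1086, 0.4022]
tool_rot: [3.141, -0.001, 0.001]
force: [1.2, 0.3, 0.2]
grip_width: 0.0471
finger_force: 0.0
clock: 3.8
position: [0.5499, 0.1315, 0.4021]
tool_rot: [-3.142, -0.0, 0.001]
force: [0.9, -0.5, 0.7]
grip_width: 0.0472
finger_force: 0.0
clock: 4.1
position: [0.5527, 0.1334, 0.4018]
tool_rot: [3.141, 0.0, -0.0]
force: [-0.0, -0.4, 0.4]
grip_width: 0.0468
finger_force: 0.0
free_pocket [([0.4452, -0.3276, 0.0428], 0.88), ([0.6699, 0.2431, 0.1039], 0.15)]
handle [([0.5518, 0.1324, 0.2232], 0.64)]
window [([0.4811, 0.1351, 0.1079], 0.96)]
rose_unit_mid [([0.543, 0.2415, 0.106], 0.62)]
axis [([0.6678, 0.2432, 0.1062], 0.24)]
clk 4.4 pos [0.5528 0.1337 0.4021] rpy [ 3.1415e+00 -2.0000e-04 -3.0000e-04] tool shift mm [ -2.8   0.7 119.1] |d| 119.1
turn [ 0.0001 -0.0002 -0.0003]
```

View pics/w2.png

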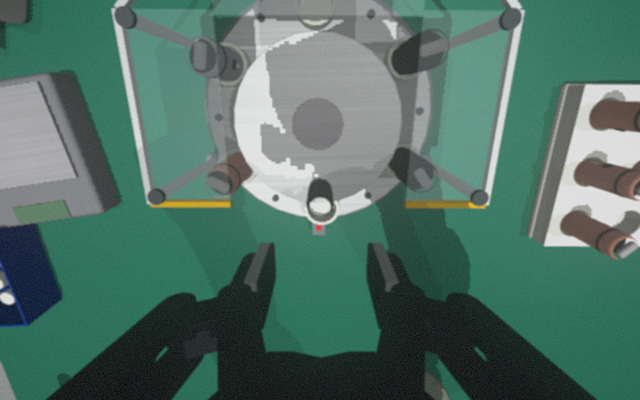

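View pics/w1.png

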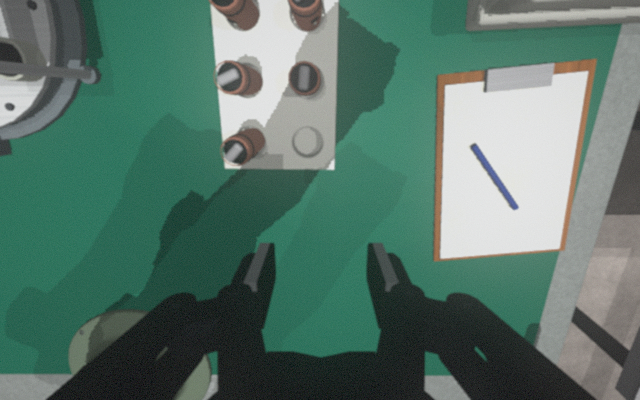

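The wrist view shows the handle's top at (320,205), midway between the fingertips (270 and 377 px), with the pointer just below it at (318,229). In w1 the pocket is at (307,142). Next I'll descend and grip the handle.

```bash
python3 -m jog '[[[-1,0.5,40,0,0,0,0.55],[-1,0.5,40,0,0,0,0.55],[0,0,25,0,0,0,0.55],[0,0,14,0,0,0,0.55],[0,0,0,0,0,0,0.55]]]'
python3 -m jog '[[[0,0,0,0,0,0,0.1],[0,0,0,0,0,0,0.1],[0,0,0,0,0,0,0.1],[0,0,0,0,0,0,0.1]]]' 30
python3 - <<'E'
from h import *
go([.550,.133,.283],0)
E
```

```text
clock: 4.9
position: [0.5504, 0.1332, 0.2818]
tool_rot: [3.141, 0.002, 0.001]
force: [-0.1, -0.6, -0.7]
grip_width: 0.0472
finger_force: 0.0
clock: 5.3
position: [0.5513, 0.1339, 0.2845]
tool_rot: [-3.141, -0.003, 0.001]
force: [-0.0, 0.8, 9.3]
grip_width: 0.021
finger_force: 29.5
clk 5.3 pos [0.5513 0.1339 0.2845] rpy [-3.1407e+00 -2.5000e-03  8.0000e-04] tool shift mm [-1.3  0.9  1.5] |d| 2.2
turn [-0.0008 -0.0025  0.0008]
```

```bash
python3 -m jog '[[[0,1,-1.5,0,0,-0.02,0.1],[0.1,2.9,0,0,0,-0.05,0.1],[0.1,2.9,0,0,0,-0.05,0.1],[0.1,2.9,0,0,0,-0.05,0.1],[0.1,2.9,0,0,0,-0.05,0.1]]]'
python3 -m jog '[[[0.1,2.9,0,0,0,-0.05,0.1],[0.1,2.9,0,0,0,-0.05,0.1],[0.1,2.9,0,0,0,-0.05,0.1],[0.1,2.9,0,0,0,-0.05,0.1],[0.1,2.9,0,0,0,-0.05,0.1]]]'
python3 - <<'E'
from h import *
go([.550,.133,.283],0.47)
E
```

```text
clock: 5.8
position: [0.5529, 0.1217, 0.2847]
tool_rot: [-3.14, -0.002, 0.224]
force: [7.5, 6.7, -13.1]
grip_width: 0.021
finger_force: 31.9
clock: 6.3
position: [0.5579, 0.1086, 0.2847]
tool_rot: [-3.141, -0.003, 0.474]
force: [8.5, 9.9, -13.4]
grip_width: 0.0212
finger_force: 31.9
clk 6.3 pos [0.5579 0.1086 0.2847] rpy [-3.1405e+00 -2.8000e-03  4.7410e-01] tool shift mm [  4.1 -25.3   1.7] |d| 25.7
turn [-0.0011 -0.0027  0.0041]
```

```bash
python3 -m jog '[[[0.1,2.9,1,0,0,-0.05,0.1],[0.1,2.9,0,0,0,-0.05,0.1],[0.1,2.9,0,0,0,-0.05,0.1],[0.1,2.9,0,0,0,-0.05,0.1],[0.1,2.9,0,0,0,-0.05,0.1]]]'
python3 -m jog '[[[0.1,2.9,0,0,0,-0.05,0.1],[0.1,2.9,0,0,0,-0.05,0.1],[0.1,2.9,0,0,0,-0.05,0.1],[0.1,2.9,0,0,0,-0.05,0.1],[0.1,2.9,0,0,0,-0.05,0.1]]]'
python3 -m jog '[[[0.1,2.9,0,0,0,-0.05,0.1],[0,0,0,0,0,0,0.1],[0,0,0,0,0,0,0.1]]]'
python3 - <<'E'
from h import *
go([.58,.086,.283],1.03)
for n in('top','scene','wrist'):
    f=bot.grab_frame(n)
    cv2.imwrite(f'pics/{n}3.png',f['img'][:,:,::-1])
    print(n)
    for q in['handle','window','rose_unit_mid','axis','rotor']:
        print(q,[(np.round(d['xyz'],4).tolist(),round(d['conf'],2)) for d in bot.spot_point(q,f)[:4]])
E
```

```text
clock: 6.8
position: [0.5662, 0.097, 0.2846]
tool_rot: [3.142, -0.004, 0.724]
force: [3.0, 9.4, -1.2]
grip_width: 0.021
finger_force: 33.1
clock: 7.3
position: [0.577, 0.0878, 0.2846]
tool_rot: [3.141, -0.004, 0.975]
force: [1.6, 11.3, 0.0]
grip_width: 0.0208
finger_force: 33.2
clock: 7.6
position: [0.58, 0.086, 0.2846]
tool_rot: [3.14, -0.004, 1.022]
force: [7.6, 8.9, -3.5]
grip_width: 0.0212
finger_force: 32.9
clk 7.6 pos [0.58   0.086  0.2846] rpy [ 3.1398 -0.0042  1.0222] tool shift mm [ 0.  -0.   1.6] |d| 1.6
turn [ 0.0018 -0.0042 -0.0078]
top
handle []
window []
rose_unit_mid []
axis [([0.5282, -0.3296, 0.07], 0.58)]
rotor []
scene
handle [([0.5797, 0.087, 0.2272], 0.44), ([0.5332, -0.3297, 0.0724], 0.26), ([0.732, 0.1375, 0.1061], 0.19)]
window []
rose_unit_mid [([0.6669, 0.0249, 0.1056], 0.7)]
axis [([0.6079, 0.1348, 0.045], 0.75)]
rotor [([0.6076, 0.1315, -0.0032], 0.95), ([0.5411, 0.2463, 0.1048], 0.19)]
wrist
handle [([0.5777, 0.0849, 0.2203], 0.93)]
window []
rose_unit_mid [([0.4789, 0.134, 0.1026], 0.94)]
axis []
rotor []
```

View pics/wrist3.png

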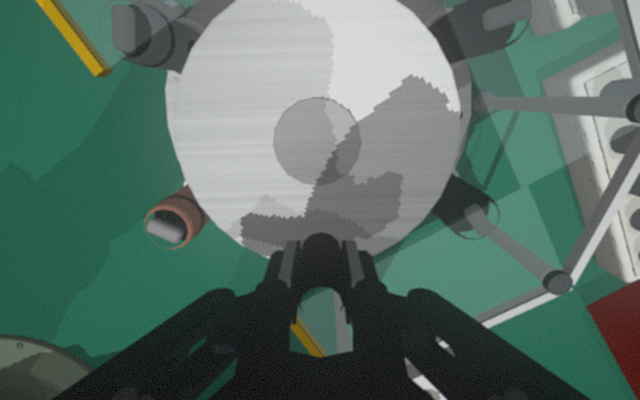

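The rose shaver shows at (170,225) in the wrist view. It is now at about (0.479, 0.134), and the handle angle of 240.1° puts its bay at about 180°, at the pointer. I'll release the handle, lift, and move over the rose shaver.

```bash
python3 -m jog '[[[0,0,0,0,0,0,0.55],[0,0,0,0,0,0,0.55],[0,0,0,0,0,0,0.55]]]'
python3 -m jog '[[[0,0,-30,0,0,0,0.55],[0,0,-45,0,0,0,0.55],[0,0,-41,0,0,0,0.55],[-2.7,-36,0,0,0,0,0.55],[-2.7,-36,0,0,0,0,0.55]]]'
python3 -m jog '[[[-2.7,-36,0,0,0,0.14,0.55],[0,0,0,0,0,0.147,0.55],[0,0,0,0,0,0.147,0.55],[0,0,0,0,0,0.147,0.55],[0,0,0,0,0,0.147,0.55]]]'
python3 -m jog '[[[0,0,0,0,0,0.147,0.55],[0,0,0,0,0,0.147,0.55],[0,0,0,0,0,0,0.55],[0,0,0,0,0,0,0.55]]]'
python3 - <<'E'
from h import *
look('w4',['handle','window','rose_unit_mid','axis'])
go([.4835,.1355,.19],0)
for n in('scene','top'):
    f=bot.grab_frame(n)
    cv2.imwrite(f'pics/{n}4.png',f['img'][:,:,::-1])
    print(n)
    for q in['handle','window','rose_unit_mid','axis']:
        print(q,[(np.round(d['xyz'],4).tolist(),round(d['conf'],2)) for d in bot.spot_point(q,f)[:4]])
E
```

```text
clock: 8.8
position: [0.5789, 0.0842, 0.2836]
tool_rot: [3.141, 0.0, 1.021]
force: [-0.1, 0.1, -0.4]
grip_width: 0.0469
finger_force: 0.0
clock: 9.3
position: [0.5142, 0.1176, 0.4002]
tool_rot: [3.14, -0.001, 1.019]
force: [0.0, 0.4, -0.2]
grip_width: 0.0471
finger_force: 0.0
clock: 9.8
position: [0.4825, 0.1339, 0.3996]
tool_rot: [3.141, -0.0, 0.287]
force: [-0.2, 0.3, -0.8]
grip_width: 0.047
finger_force: 0.0
clock: 10.2
position: [0.4825, 0.1341, 0.3995]
tool_rot: [3.141, -0.0, 0.004]
force: [0.1, 0.4, -0.3]
grip_width: 0.0473
finger_force: 0.0
handle [([0.5813, 0.0822, 0.2215], 0.91)]
window []
rose_unit_mid [([0.4836, 0.1336, 0.1056], 0.91)]
axis []
clk 10.45 pos [0.4826 0.134  0.3994] rpy [-3.1416e+00  0.0000e+00  3.0000e-04] tool shift mm [  0.9  -1.5 209.4] |d| 209.4
turn [-0.      0.      0.0003]
scene
handle [([0.5803, 0.0878, 0.2245], 0.58), ([0.5275, -0.254, 0.071], 0.58)]
window []
rose_unit_mid []
axis [([0.6097, 0.1335, 0.0443], 0.66)]
top
handle [([0.5795, 0.0845, 0.2225], 0.38), ([0.7317, 0.1374, 0.1026], 0.26)]
window [([0.4839, 0.1378, 0.1072], 0.71)]
rose_unit_mid [([0.4846, 0.1339, 0.1042], 0.59)]
axis []
```

View pics/w4.png

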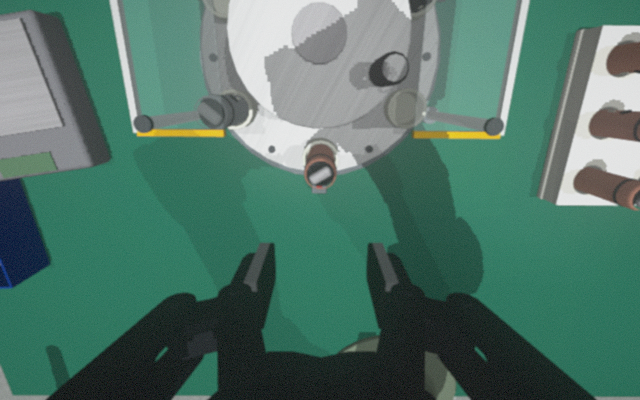

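Rose shaver at (320,170) with the pointer just behind it at (318,189), so they're nearly lined up. I'll do one pixel check of the pointer direction.

Run:
```python
from h import *
from scipy.optimize import least_squares
P=np.array([(.5513,.1339),(.5529,.1217),(.5579,.1086),(.5662,.097),(.577,.0878),(.580,.086)])
r=least_squares(lambda a:np.hypot(*(P-a).T)-.058,[.608,.135]); print('axis',r.x,r.fun.round(4))
K=bot.grab_frame('top'); W=bot.grab_frame('wrist')
s,R,p=Rt()
T=W['tool_from_camera']
def ray(c,d,z): return c+d*(z-c[2])/d[2]
def red(img,box):
    i=img.astype(int); m=(i[:,:,0]>130)&(i[:,:,1]<75)&(i[:,:,2]<75)
    y,x=np.nonzero(m); k=(x>box[0])&(x<box[1])&(y>box[2])&(y<box[3]); return x[k].mean(),y[k].mean(),k.sum()
def wr(pt,p,z):
    d=np.linalg.inv(W['intrinsics'])@[pt[0],pt[1],1]
    return ray(p+R@T[:3,3],R@(T[:3,:3]@d),z)
def tp(pt,z):
    d=K['R'].T@np.linalg.inv(K['intrinsics'])@[pt[0],pt[1],1]
    return ray(-K['R'].T@K['t'],d,z)
for n in('w2','w4','top0','top4'):
    img=cv2.imread(f'pics/{n}.png')[:,:,::-1]
    try:
        b=red(img,(300,340,150,245) if n[0]=='w' else (235,270,245,280))
        pp={'w2':[.5528,.1337,.4021],'w4':[.4826,.134,.3994]}.get(n)
        print(n,b,wr(b,np.array(pp),.03) if pp else tp(b,.03))
    except Exception as e: print(n,e)
# pocket and wheel hub/circles
print('pocket w1', wr((307,142),np.array([.430,-.3508,.4018]),.042),'top',tp((463.5,257.5),.042))
for n,pp in(('w4',[.4826,.134,.3994]),):
    print('front corners',wr((144,124),np.array(pp),.185),wr((494,126),np.array(pp),.185))
    print('yellow', [wr(q,np.array(pp),.18).round(4) for q in((135,132),(224,133),(414,135),(500,135))])
```

```text
axis [0.60913548 0.13605441] [-0.0001  0.      0.0001  0.     -0.     -0.0001]
w2 (np.float64(318.3333333333333), np.float64(227.0), np.int64(9)) [0.43626688 0.13747114 0.03      ]
w4 (np.float64(nan), np.float64(nan), np.int64(0)) [nan nan nan]
top0 (np.float64(250.7741935483871), np.float64(258.16129032258067), np.int64(31)) [0.44849633 0.13569031 0.03      ]
top4 (np.float64(250.73333333333332), np.float64(258.3), np.int64(30)) [0.4481905  0.13577731 0.03      ]
pocket w1 [ 0.44755181 -0.33181264  0.042     ] top [ 0.44936949 -0.33319799  0.042     ]
front corners [0.53749679 0.29333633 0.185     ] [ 0.53548412 -0.02283864  0.185     ]
yellow [array([0.5298, 0.3058, 0.18  ]), array([0.5288, 0.2234, 0.18  ]), array([0.5269, 0.0472, 0.18  ]), array([ 0.5268, -0.0326,  0.18  ])]<stdin>:11: RuntimeWarning: Mean of empty slice.
  ret = ret.dtype.type(ret / rcount)
```

Axis fit is (0.6091, 0.1361), with residuals ≤0.1 mm. The pointer bearing is 180° ± 0.5° and the shaver is within about 1° of it. I'll descend and grip.

```bash
python3 -m jog '[[[1.5,-1.7,40,0,0,0,0.7],[0,0,45,0,0,0,0.7],[0,0,45,0,0,0,0.7],[0,0,40,0,0,0,0.7],[0,0,25,0,0,0,0.7]]]'
python3 -m jog '[[[0,0,16,0,0,0,0.7],[0,0,0,0,0,0,0.7],[0,0,0,0,0,0,0.3],[0,0,0,0,0,0,0.3],[0,0,0,0,0,0,0.3]]]' 40
python3 -m jog '[[[0,0,0,0,0,0,0.3],[0,0,0,0,0,0,0.3],[0,0,0,0,0,0,0.3]]]'
python3 - <<'E'
from h import *
go([.4841,.1357,.30],0)
f=bot.grab_frame('scene'); cv2.imwrite('pics/s5.png',f['img'][100:330,150:500,::-1].repeat(2,0).repeat(2,1))
E
```

```text
clock: 11.55
position: [0.4832, 0.1355, 0.2018]
tool_rot: [3.141, 0.003, -0.001]
force: [-0.0, 0.4, 0.1]
grip_width: 0.0601
finger_force: 0.0
clock: 12.05
position: [0.4846, 0.1359, 0.1895]
tool_rot: [-3.141, -0.002, -0.001]
force: [0.0, -0.5, 6.1]
grip_width: 0.0352
finger_force: 39.8
clock: 12.35
position: [0.4846, 0.1358, 0.1894]
tool_rot: [-3.141, -0.002, -0.001]
force: [-0.5, -1.2, 8.0]
grip_width: 0.0349
finger_force: 40.1
clk 12.35 pos [0.4846 0.1358 0.1894] rpy [-3.1412e+00 -1.8000e-03 -1.5000e-03] tool shift mm [-3.000e-01  1.000e-01 -1.106e+02] |d| 110.6
turn [-0.0004 -0.0018 -0.0014]
```

View pics/s5.png

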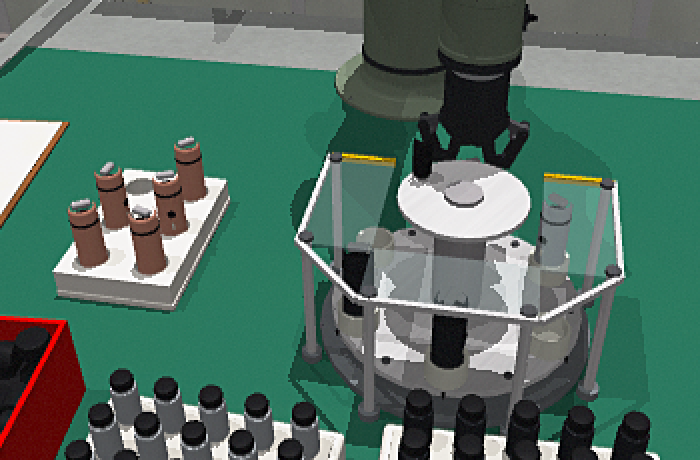

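Jaws are closed on the rose shaver (opening 35 mm, grip 40 N), and the others are still standing. Next I'll lift slowly and straight up, then carry it to just short of the pocket.

```bash
python3 -m jog '[[[0,0,-8,0,0,0,0.3],[0,0,-12,0,0,0,0.3],[0,0,-15,0,0,0,0.3],[0,0,-20,0,0,0,0.3],[0,0,-30,0,0,0,0.3]]]'
python3 -m jog '[[[0,0,-35,0,0,0,0.3],[0,0,-30,0,0,0,0.3],[0,0,-10,0,0,0,0.3],[-4,15,0,0,0,0,0.3],[-6,28,0,0,0,0,0.3]]]'
python3 -m jog '[[[-8,39,0,0,0,0,0.3],[-8,39,0,0,0,0,0.3],[-8,39,0,0,0,0,0.3],[-8,39,0,0,0,0,0.3],[-8,39,0,0,0,0,0.3]]]'
python3 -m jog '[[[-8,39,0,0,0,0,0.3],[-8,39,0,0,0,0,0.3],[-8,39,0,0,0,0,0.3],[-8,39,0,0,0,0,0.3],[-8,39,0,0,0,0,0.3]]]'
python3 -m jog '[[[-5,22,0,0,0,0,0.3],[0,10,0,0,0,0,0.3],[0,2,0,0,0,0,0.3],[0,0,0,0,0,0,0.3],[0,0,0,0,0,0,0.3]]]'
python3 - <<'E'
from h import *
look('w6',['free_pocket','tray_unit1_mid','rose_unit_mid'])
go([.4465,-.331,.30],0)
E
```

```text
clock: 12.9
position: [0.4836, 0.1356, 0.2745]
tool_rot: [3.141, 0.001, -0.001]
force: [0.4, -0.1, -1.2]
grip_width: 0.0355
finger_force: 40.0
clock: 13.4
position: [0.4737, 0.0937, 0.349]
tool_rot: [-3.141, -0.001, 0.001]
force: [-0.5, -1.5, -1.2]
grip_width: 0.0351
finger_force: 40.1
clock: 13.9
position: [0.4329, -0.1036, 0.3487]
tool_rot: [-3.142, -0.0, -0.001]
force: [0.9, -0.3, -2.2]
grip_width: 0.0353
finger_force: 40.1
clock: 14.4
position: [0.3927, -0.2985, 0.3487]
tool_rot: [-3.141, -0.0, -0.001]
force: [1.4, 0.5, -1.5]
grip_width: 0.0354
finger_force: 40.1
clock: 14.9
position: [0.389, -0.3299, 0.3485]
tool_rot: [-3.141, -0.0, 0.0]
force: [-0.6, 0.8, -1.3]
grip_width: 0.0351
finger_force: 40.1
free_pocket [([0.444, -0.325, 0.0414], 0.57), ([0.4467, -0.2526, 0.0728], 0.57)]
tray_unit1_mid [([0.444, -0.2515, 0.074], 0.75)]
rose_unit_mid [([0.3902, -0.3303, 0.2634], 0.8)]
clk 15.1 pos [ 0.3887 -0.3306  0.3485] rpy [-3.1416e+00 -1.0000e-04 -3.0000e-04] tool shift mm [57.8  0.4 48.5] |d| 75.4
turn [-0.     -0.0001 -0.0003]
```

View pics/w6.png

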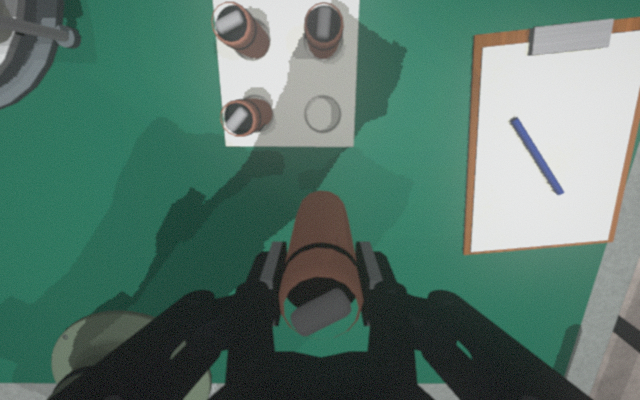

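The pocket is clear at (322,113), with the tray's near corner at about (355,147). The held shaver hangs straight. I'll refine the pocket position from the mouth and the tray edges.

Run:
```python
from h import *
W=bot.grab_frame('wrist'); s,R,p=Rt(); T=W['tool_from_camera']; K=W['intrinsics']
def wr(pt,z):
    d=R@(T[:3,:3]@(np.linalg.inv(K)@[pt[0],pt[1],1])); c=p+R@T[:3,3]; return (c+d*(z-c[2])/d[2]).round(4)[:2]
g=cv2.cvtColor(W['img'],cv2.COLOR_RGB2GRAY)
# rectified top view at z=.042, 4 px/mm? use 0.5 mm/px
x0,y0=.38,-.40; s_=.0005
X,Y=np.meshgrid(x0+s_*np.arange(240),y0+s_*np.arange(300),indexing='ij')
Q=np.stack([X,Y,np.full_like(X,.042)],-1); c=(Q-(p+R@T[:3,3]))@(R@T[:3,:3]); uv=c@K.T; uv=(uv[...,:2]/uv[...,2:]).astype('f4')
im=cv2.remap(W['img'],uv[...,0],uv[...,1],cv2.INTER_LINEAR)
hsv=cv2.cvtColor(im,cv2.COLOR_RGB2HSV); gr=cv2.GaussianBlur(im[...,1],(5,5),0)
white=(hsv[...,1]<60).astype('u1')
print('edge x at y=-.36,-.33', [x0+s_*np.argmax(white[:,int((y-y0)/s_)]) for y in(-.36,-.345,-.33,-.32)])
print('edge y at x=', [y0+s_*np.argmax(white[int((x-x0)/s_)]) for x in(.415,.43,.45,.47)])
c=cv2.HoughCircles(gr,cv2.HOUGH_GRADIENT,1,20,param1=40,param2=10,minRadius=39,maxRadius=46)
print([(x0+s_*b,y0+s_*a,r*s_) for a,b,r in c[0][:4]] if c is not None else None)
cv2.imwrite('pics/rect.png',cv2.resize(im,None,fx=2,fy=2)[:,:,::-1])
f=bot.grab_frame('scene'); print(bot.spot_point('rose_unit_mid',f)[:2])
```

```text
edge x at y=-.36,-.33 [np.float64(0.40800000000000003), np.float64(0.40800000000000003), np.float64(0.40800000000000003), np.float64(0.40800000000000003)]
edge y at x= [np.float64(-0.37), np.float64(-0.3705), np.float64(-0.371), np.float64(-0.371)]
[(np.float32(0.44725), np.float32(-0.33225), np.float32(0.0216)), (np.float32(0.44525), np.float32(-0.25225002), np.float32(0.019950002)), (np.float32(0.45675), np.float32(-0.25325), np.float32(0.02215))]
[{'xyz': [0.3902, -0.3298, 0.2641], 'conf': 0.79}]
```

View pics/rect.png

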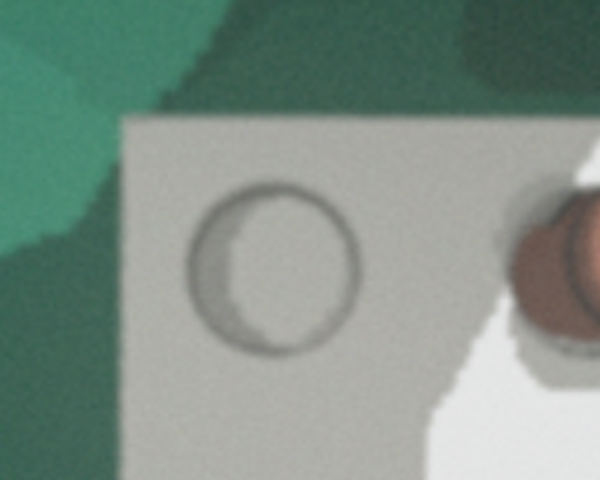

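The rectified view shows the pocket mouth centred at (274,268) px in the 2x crop, i.e. (0.447, -0.3315). The tray edges give (0.448, -0.3305), which agrees. I'll move over it and descend to just above the mouth.

```bash
python3 -m jog '[[[15,0.4,0,0,0,0,0.3],[25,1,0,0,0,0,0.3],[14,0,0,0,0,0,0.3],[4,0,15,0,0,0,0.3],[0,0,30,0,0,0,0.3]]]'
python3 -m jog '[[[0,0,40,0,0,0,0.3],[0,0,35,0,0,0,0.3],[0,0,20,0,0,0,0.3],[0,0,14,0,0,0,0.3],[0,0,0,0,0,0,0.3]]]'
python3 -m jog '[[[0,0,0,0,0,0,0.3],[0,0,0,0,0,0,0.3]]]'
python3 - <<'E'
from h import *
go([.4465,-.332,.1554],0)
for n in('wrist','scene','top'):
    f=bot.grab_frame(n)
    print(n,[(np.round(d['xyz'],4).tolist(),round(d['conf'],2)) for d in bot.spot_point('rose_unit_mid',f)[:7]])
    if n=='wrist': cv2.imwrite('pics/w7.png',f['img'][:,:,::-1])
E
```

```text
clock: 15.75
position: [0.4483, -0.3326, 0.3041]
tool_rot: [3.14, -0.003, -0.0]
force: [-0.1, -1.2, -2.5]
grip_width: 0.0355
finger_force: 40.1
clock: 16.25
position: [0.4463, -0.3322, 0.193]
tool_rot: [-3.14, 0.002, -0.001]
force: [-0.3, 0.9, -1.1]
grip_width: 0.035
finger_force: 40.1
clock: 16.45
position: [0.447, -0.3329, 0.1956]
tool_rot: [3.141, -0.001, -0.001]
force: [-0.0, -0.9, -1.7]
grip_width: 0.0352
finger_force: 40.1
clk 16.45 pos [ 0.447  -0.3329  0.1956] rpy [ 3.1406e+00 -1.5000e-03 -1.3000e-03] tool shift mm [-0.6 -0.9 40.2] |d| 40.2
turn [ 0.001  -0.0015 -0.0013]
wrist [([0.4434, -0.3372, 0.11], 0.79)]
scene [([0.4489, -0.3299, 0.114], 0.84), ([0.7341, 0.1365, 0.1059], 0.46)]
top [([0.4486, -0.3338, 0.1098], 0.37)]
```

View pics/w7.png

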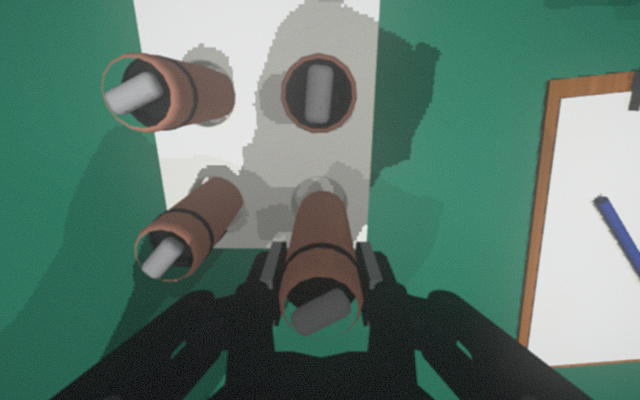

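The shaver's foot is centred on the pocket column (320 px), with the mouth's far rim just visible behind it at (320,185). I'll insert it gently.

```bash
python3 -m jog '[[[-0.3,-0.7,6,0,0,0,0.3],[0,0,6,0,0,0,0.3],[0,0,5,0,0,0,0.3],[0,0,4,0,0,0,0.3],[0,0,0,0,0,0,0.3]]]'
python3 -m jog '[[[0,0,4,0,0,0,0.3],[0,0,4,0,0,0,0.3],[0,0,3,0,0,0,0.3],[0,0,0,0,0,0,0.3]]]'
```

```text
clock: 17.25
position: [0.446, -0.3317, 0.1727]
tool_rot: [-3.141, 0.001, -0.001]
force: [-0.1, -0.4, -0.9]
grip_width: 0.0348
finger_force: 40.1
clock: 17.65
position: [0.4461, -0.3318, 0.1619]
tool_rot: [-3.141, 0.001, -0.001]
force: [0.5, -0.7, -0.9]
grip_width: 0.0353
finger_force: 40.1
```

```bash
python3 -m jog '[[[0,0,2,0,0,0,0.3],[0,0,1.5,0,0,0,0.3],[0,0,1,0,0,0,0.3],[0,0,0,0,0,0,0.3]]]'
python3 -m jog '[[[0,0,1,0,0,0,0.3],[0,0,0.7,0,0,0,0.3],[0,0,0,0,0,0,0.3]]]'
python3 -m jog '[[[0,0,0.7,0,0,0,0.3],[0,0,0,0,0,0,0.3]]]'
```

```text
clock: 18.05
position: [0.4462, -0.3319, 0.1578]
tool_rot: [-3.141, 0.0, -0.001]
force: [0.6, -0.9, -1.2]
grip_width: 0.0353
finger_force: 40.1
clock: 18.35
position: [0.4462, -0.3319, 0.1561]
tool_rot: [-3.142, 0.0, -0.001]
force: [0.0, -0.1, -1.8]
grip_width: 0.0352
finger_force: 40.1
clock: 18.55
position: [0.4463, -0.3319, 0.1556]
tool_rot: [3.142, -0.0, -0.001]
force: [-0.8, 0.5, -1.0]
grip_width: 0.0356
finger_force: 40.3
```

```bash
python3 -m jog '[[[0,0,0.6,0,0,0,0.3],[0,0,0,0,0,0,0.3]]]'
python3 -m jog '[[[0,0,0.6,0,0,0,0.3],[0,0,0,0,0,0,0.3]]]'
python3 -m jog '[[[0,0,0.6,0,0,0,0.3],[0,0,0,0,0,0,0.3]]]'
```

```text
clock: 18.75
position: [0.4464, -0.332, 0.1555]
tool_rot: [3.141, -0.001, -0.001]
force: [-3.1, 0.7, 9.7]
grip_width: 0.0352
finger_force: 40.9
clock: 18.95
position: [0.4465, -0.3323, 0.1552]
tool_rot: [3.141, -0.001, -0.002]
force: [-2.4, -0.2, 15.6]
grip_width: 0.0351
finger_force: 41.2
clock: 19.15
position: [0.4467, -0.3324, 0.1552]
tool_rot: [3.14, -0.002, -0.002]
force: [-5.4, 1.7, 26.8]
grip_width: 0.035
finger_force: 42.3
```

It bottomed out at the expected height (0.155 m, force rising). I'll relieve the press, release, and retreat.

```bash
python3 -m jog '[[[0,0,-1.2,0,0,0,0.3],[0,0,0,0,0,0,0.3],[0,0,0,0,0,0,0.48],[0,0,0,0,0,0,0.58],[0,0,0,0,0,0,0.58]]]'
python3 -m jog '[[[0,0,0,0,0,0,0.58],[0,0,-10,0,0,0,0.58],[0,0,-30,0,0,0,0.58],[0,0,-45,0,0,0,0.58],[0,0,-45,0,0,0,0.58]]]'
python3 -m jog '[[[-20,0,-45,0,0,0,0.58],[-40,0,-20,0,0,0,0.58],[-15,0,0,0,0,0,0.58],[0,0,0,0,0,0,0.58],[0,0,0,0,0,0,0.58]]]'
python3 - <<'E'
from h import *
print(bot.observe()['clock'])
for n in('wrist','scene','top'):
    f=bot.grab_frame(n)
    for q in('rose_unit_mid','tray_unit1_mid','dark_unit1_mid','silver_unit_mid'): print(n,q,[(np.round(d['xyz'],4).tolist(),round(d['conf'],2)) for d in bot.spot_point(q,f)[:7]])
    if n=='wrist': a=f['img']
    if n=='scene': b=f['img']
cv2.imwrite('pics/w8.png',np.vstack([cv2.resize(a[:200,100:500],(600,300)),cv2.resize(b[140:310,150:490],(600,300))])[:,:,::-1])
E
```

```text
clock: 19.65
position: [0.4462, -0.3318, 0.1547]
tool_rot: [-3.141, 0.0, -0.001]
force: [-0.3, 0.3, 0.4]
grip_width: 0.0496
finger_force: 0.0
clock: 20.15
position: [0.4459, -0.3316, 0.2869]
tool_rot: [-3.141, 0.0, -0.001]
force: [-0.1, -0.2, 0.2]
grip_width: 0.0495
finger_force: 0.0
clock: 20.65
position: [0.3714, -0.3317, 0.3498]
tool_rot: [-3.141, -0.0, -0.001]
force: [-0.0, -0.7, 0.1]
grip_width: 0.0495
finger_force: 0.0
20.65
wrist rose_unit_mid [([0.4422, -0.3333, 0.0657], 0.61)]
wrist tray_unit1_mid [([0.4449, -0.2539, 0.0691], 0.74)]
wrist dark_unit1_mid []
wrist silver_unit_mid []
scene rose_unit_mid [([0.4459, -0.3309, 0.0743], 0.75)]
scene tray_unit1_mid [([0.4475, -0.2517, 0.0721], 0.64)]
scene dark_unit1_mid [([0.7341, 0.1331, 0.1047], 0.81)]
scene silver_unit_mid [([0.5416, 0.2455, 0.1062], 0.56)]
top rose_unit_mid [([0.4491, -0.3343, 0.0687], 0.62)]
top tray_unit1_mid [([0.4521, -0.2499, 0.0724], 0.66)]
top dark_unit1_mid [([0.7327, 0.1362, 0.1043], 0.45)]
top silver_unit_mid [([0.5753, 0.0829, 0.2255], 0.64), ([0.5453, 0.2444, 0.1044], 0.46)]
```

View pics/w8.png

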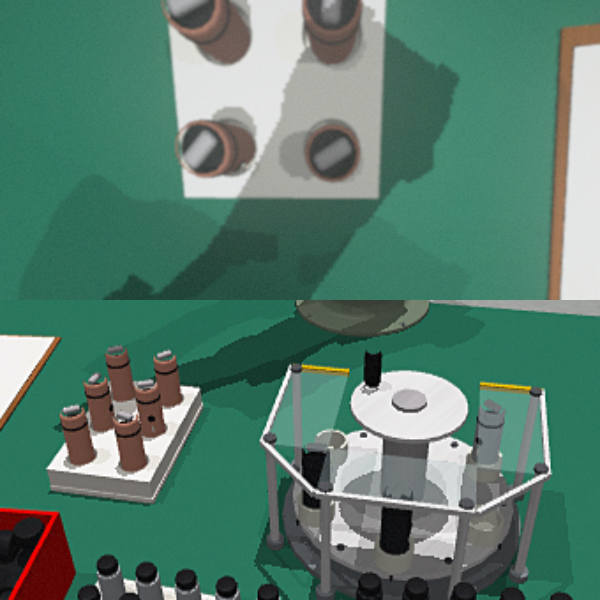

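The tray holds six rose-gold shavers, all upright. The new one's mid-height is about 0.07 m (expected 0.0715), and the silver and charcoal shavers are still in their cups. The gripper is clear, so I'm handing in.

```bash
python3 -c "
from workcell import bot
print(bot.job_done())"
```

```text
the job is handed in; nothing more can be done
None
```

The rose-gold shaver was turned to the pointer, lifted out at the open front and stands upright, fully home, in the free tray pocket; the other shavers still stood in the last pictures, and the job was handed in at about 21 s (no verdict was shown).

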